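# Zero the load dial, then hold a replica slide flush on the sloped sample

### The job

A surface replica is to be taken from the ground sample in the tilted stage of the load gauge. First set the dial to zero: turn its bezel until the triangular zero mark stands at the pointer, and take your hand off. Then lift the replica slide out of its cradle by its grip rib, tilt it to lie flush on the sloped stage, squarely along the slope and centred on the round sample, press gently until the pointer stands midway between the two limit markers on the bezel, and finish while still holding it there, touching the gauge only with the slide; leave the other things on the bench where they are.

Things in the scene. Friction and masses are not known exactly. Their poses are not given: they have to be found in the camera images.
- load_gauge: Low grey base bolted to the bench, 120 (x) x 250 (y) mm, top 31 mm above the bench. Origin at the middle of its underside; x points away from the robot's side, y to its left, z up. The dial stands on it at y = +70 mm, the tilted stage at y = -60 mm (both at x = 0).
- dial_centre (a point): On the upright axis of the dial, 10 mm below the top of the bezel; axes as the base. The bezel is the knurled metal rim, 56 mm across, from 72 to 94 mm above the bench, on a 51 mm neck: grip it from above across its diameter.
- bezel (a joint): Turn of the bezel with its white scale, rad; grows counter-clockwise seen from above, stops at -2.6 and 2.6. It turns stiffly (about 0.05 N m) and stays where it is left. At the start the zero mark stands 0.3 to 1.5 rad clockwise of the pointer.
- zero_mark (a point): Triangular zero mark of the scale, 20 mm from the dial's axis, at the pointer's height (90 mm above the bench); turns with the bezel.
- pointer_tip (a point): Tip of the thin black pointer, 20 mm from the dial's axis. Turns clockwise (from above) 0.218 rad for each newton of downward push on the stage. Its unloaded place differs each time with the weight of the stage.
- load_mark (a point): Point of the scale midway between the two limit markers (black clips on the rim at 4 N and 8 N), so at 6 N: 1.308 rad clockwise of the zero mark, 20 mm from the dial's axis; turns with the bezel.
- stage_face (a point): Middle of the sloped face (86 x 60 mm plate with a round sample, 26 mm across, set flush), about 90 mm above the bench. z: normal, x: up the slope, y: level. Slope 0.16 to 0.34 rad, rising away from the robot, fixed. The stage sinks straight down 1 mm per N, at least 12 mm. Side cheeks 33 mm to either side end 5 mm above this point.
- slide_grip (a point): Middle of the replica slide's grip rib, 20 mm above the slide's underside. The slide: plate 76 x 40 x 5 mm, about 90 g, with a black upright rib on top, 40 mm long (x), 10 mm thick (y), top 34 mm above the underside. x: its length, z: up. Gripped lightly (10 N) it can turn a little between the fingers as it is pressed on a face.
- slide_under (a point): Middle of the slide's underside, the replica face; axes as slide_grip.
- cradle: Grey cradle fixed to the bench, 104 x 58 mm; the slide rests on its two end ledges, underside 14 mm above the bench, between end lips that rise 3 mm more. Origin at the middle of its underside; x along its length, as the slide.
- loupe: bystander: black eye loupe, 35 mm across and high, standing in front of the gauge
- jar_1: bystander: small white screw-top jar with a black cap, 42 mm across, 62 mm high
- pen_b: bystander: black pen, 101 mm long, lying left of the gauge
- disc_1: bystander: round metal sample, 38 mm across, 22 mm high, lying in front, to the right of the middle
- screwdriver_a: bystander: screwdriver, 186 mm long, lying behind the cradle
- caliper: bystander: steel vernier caliper, 210 mm long, lying flat behind the gauge
- battery_1: bystander: battery cell, 50 mm long, lying at the back right
There are look-alikes about, which are no part of the job. What is shaped like the part that bears slide_grip but purple or red is not meant.

How it is judged:
By the outcome, as a careful person would: the job done as asked, in the order asked, and still so for the second after the job is handed in, while the arm keeps its last pose, push and grip.
It also fails if it takes over 58 s, if anything falls off the work surface, if the arm or the gripper's body presses on something with over 40 N, if the wrist force passes 120 N, or if a joint passes its speed limit or range.

### The arm

A 6-joint arm with a two-finger parallel gripper is mounted at the origin on a cart in front of the work surface, level with it; the furniture and walls round the work are solid. World frame = base frame: x ahead of the robot, y to its left, z up, the work surface at z = 0. Lengths are in mm, angles in rad, forces in N, time in s.
With the tool pointing down it reaches from about 275 to 1000 mm from the base axis. Payload 8.4 kg.
Tool frame: the origin (TCP) lies between the finger pads; the fingertips stand r.finger_overhang ahead of it and the grasp point (between the pads) is the TCP (r.finger_overhang is the distance from the TCP to the fingertips, in mm); z points along the fingers, y is the line along which they close (so a half turn about z gives the same grasp; the last joint's range is limited). The gripper opens to 85 mm and grips with 20 to 120 N. Pads are 22 mm wide; open, the fingers measure 114 mm over their backs; the gripper's body (76 mm by 85 mm) begins 54 mm behind the grasp point. The pads swing forward as they close: fully open they stand 13 mm farther back than shut.
Start: joints at [-1.303, 0.353, 1.633, -0, 1.155, -0.002], TCP at [166.585, -602.393, 229.781] pointing down, gripper open.
Joint ranges: [-2.63, 2.63], [-0.92, 2.1], [0.06, 2.66], [-1.3, 4.44], [0, 2.69], [-3.02, 3.02]. Speed limits (rad/s): [2.22, 2.22, 2.79, 3.14, 3.14, 3.14].

### API

Orientations are given as [roll, pitch, yaw] about the fixed x, y, z axes, in that order (R = Rz(yaw) Ry(pitch) Rx(roll)).
In Python, from rig import r, cams, sign_off gives the robot as it stands.
- The arm moves only by the shell command python3 -m crank 'ROWS' [FORCE]. ROWS is JSON, a list of rows, each a list of 7 numbers: the shift along the tool's x, y, z in m, then the turn, a rotation vector about the tool's x, y, z in rad, then the closure, from 0 (fully open) to 1 (shut). In form: [[dx, dy, dz, ax, ay, az, gripper], ...]. A call has 1 to 5 rows; each row is the pose to reach, as a shift and turn from the pose commanded when the call began, along the tool's axes at that moment; what a row does not reach only later rows make up. A row lasts 1/10 s, in which the tool goes at most 50 mm and 8.59 degrees, less where a joint would pass 70% of its speed; a pose out of reach is approached as far as the arm can. A call with a gripper value outside its range is refused whole. The fingers move at their own pace and stop on an object; FORCE is the grip in N (left out, the last holds). Time passes only in rows, so rows that repeat a pose let the fingers close. It gives the time, the measured TCP pose, the force, the opening and the grip force at its end, in the units of the state.
- r.sense(): the state, without advancing time (a new reading comes with each control period).
- cams.grab_frame(name): name is "side" or "top" or "wrist"; returns a dict with "image" (384x512x3 uint8, red, green, blue), "fx", "fy", "cx", "cy" (pixels), "position" and "orientation" of the camera in the world. Camera axes: x right, y down, z forward; pixel columns grow to the right and rows downward; lengths in mm; the calibration is good to about 2 mm. The wrist camera is an equidistant fisheye: a pixel r from the principal point sees the ray r / f radians off the axis. A picture is of the moment at which its call begins. There is no depth.
- sign_off(): hands the job in; it is judged then, once.
The state is a dict: "clock": time; "qpos": joint angles; "qvel": joint speeds; "joint_efforts": joint torques, N m; "eef_pos": TCP position; "tcp_rot": TCP orientation; "contact_force": force on the tool from outside, world axes, zero at the start; "wrist_torque": the same for the moment, N m; "opening": opening from 0.0 (shut) to 1.0 (fully open); "grasp_force": force on a finger pad.
Only numpy, scipy, OpenCV 4.12 (cv2) and the standard library are available. Lean on these libraries where they do the work, as an engineer would, in place of code of your own. Each camera call takes 0.05 s, during which the arm holds its last target. There are 200 camera calls.

## Working session

There is one attempt and no reset: what is moved stays moved. The work goes in short steps, Python scripts to look and compute and a shell command to move; the robot and the scene stay as the last step left them, time stands still between calls to the robot, and variables do not carry over. Pictures are saved under pics/ and viewed, at most 10 in all, crops included, and the job is handed in when it is done.

```bash
mkdir -p pics; ls
python3 - <<'E'
from rig import r,cams
import cv2,numpy as np
print(r.sense(), r.finger_overhang)
ims=[]
for n in ("top","side"):
    f=cams.grab_frame(n); print(n,{k:v for k,v in f.items() if k!="image"})
    cv2.imwrite(f"pics/{n}0.png",f["image"][:,:,::-1]); np.save(f"pics/{n}0.npy",f,allow_pickle=True)
E
```

```text
pics
{'clock': 0.0, 'qpos': array([-1.30341373e+00,  3.53676959e-01,  1.63413852e+00, -1.48291157e-06,
        1.15523132e+00, -2.40466503e-03]), 'qvel': array([-0.00170231,  0.00079766, -0.00193123, -0.00159099,  0.00116515,
        0.00029934]), 'joint_efforts': array([-9.43788000e-04, -6.05254769e+01, -3.42060077e+01, -6.49008211e-05,
        9.29686474e-03,  7.47229265e-07]), 'eef_pos': array([ 166.44534328, -601.91715401,  229.04183124]), 'tcp_rot': array([-3.14013852e+00, -2.14088856e-06,  2.69787862e-01]), 'contact_force': array([0.18663823, 0.03241154, 0.21922629]), 'wrist_torque': array([0.00087799, 0.00679915, 0.04648047]), 'grasp_force': 0.0, 'opening': 1.0013013889985647} 19.0
top {'fx': 456.6052677401692, 'fy': 456.6052677401692, 'cx': 257.1162593249888, 'cy': 185.82223246235665, 'position': array([ 394.47289277,   15.27929555, 1353.70010039]), 'orientation': array([-3.00191499, -0.01860494, -1.58033921])}
side {'fx': 426.29262760716597, 'fy': 426.29262760716597, 'cx': 255.48009407243865, 'cy': 191.15545112560898, 'position': array([ 531.39399293, -809.69911401,  802.23586036]), 'orientation': array([-2.29967905, -0.00603991,  0.00296018])}
```

View pics/top0.png

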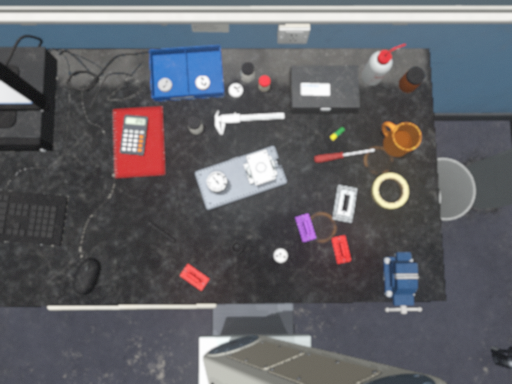

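View pics/side0.png

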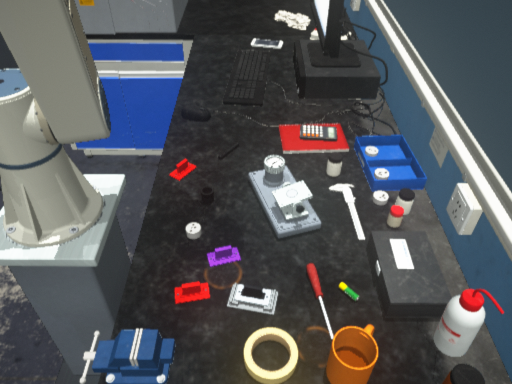

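Top view: the gauge is at about (240,177), with its dial at (217,181) and stage at (261,167). Rib-shaped candidates in the top view are purple (306,228), red (341,249), red (195,277), and a light plate with a black rib in the grey cradle at (345,203). The last fits, being the only one with a black rib and sitting in the cradle. I'll confirm it in one enlarged crop.

```bash
cat > h.py <<'E'
import numpy as np,cv2
from scipy.spatial.transform import Rotation as R
def load(p): return np.load(p,allow_pickle=True).item()
def rot(f): return R.from_euler('xyz',f["orientation"]).as_matrix()
def rays(f,uv,fish=False):
    uv=np.atleast_2d(uv).astype(float)
    a=(uv-[f["cx"],f["cy"]])/[f["fx"],f["fy"]]
    if fish:
        t=np.linalg.norm(a,axis=1,keepdims=True); d=np.hstack([a*np.sinc(t/np.pi),np.cos(t)])
    else: d=np.hstack([a,np.ones((len(a),1))])
    return d@rot(f).T
def plane(f,uv,z,fish=False):
    d=rays(f,uv,fish); return f["position"]+d*((z-f["position"][2])/d[:,2])[:,None]
def proj(f,P,fish=False):
    c=(np.atleast_2d(P)-f["position"])@rot(f)
    if fish:
        n=np.linalg.norm(c[:,:2],axis=1,keepdims=True); a=c[:,:2]/n*np.arctan2(n,c[:,2:])
    else: a=c[:,:2]/c[:,2:]
    return a*[f["fx"],f["fy"]]+[f["cx"],f["cy"]]
E
python3 - <<'E'
from h import *
t=load("pics/top0.npy");s=load("pics/side0.npy")
I=t["image"][:,:,::-1];J=s["image"][:,:,::-1]
def c(im,x,y,w,h,k): return cv2.resize(im[y:y+h,x:x+w],(w*k,h*k),interpolation=cv2.INTER_CUBIC)
A=c(I,190,140,100,75,4);B=c(I,315,170,100,75,4)
C=c(J,240,150,100,75,4);D=c(J,205,265,100,75,4)
cv2.imwrite("pics/crop.png",np.vstack([np.hstack([A,B]),np.hstack([C,D])]))
for n,p,z in (("gauge corners",[(195,181),(277,147),(286,178),(207,208)],31),("dial",[(217,181)],94),("stage",[(262,167)],90),("cradle",[(345,203)],34)):
    print(n,plane(t,p,z).round(1).tolist())
E
```

```text
gauge corners [[595.7, 170.3, 31.0], [696.0, -71.2, 31.0], [602.8, -96.2, 31.0], [516.3, 134.9, 31.0]]
dial [[585.7, 101.8, 94.0]]
stage [[625.3, -24.2, 90.0]]
cradle [[527.5, -266.7, 34.0]]
```

View pics/crop.png

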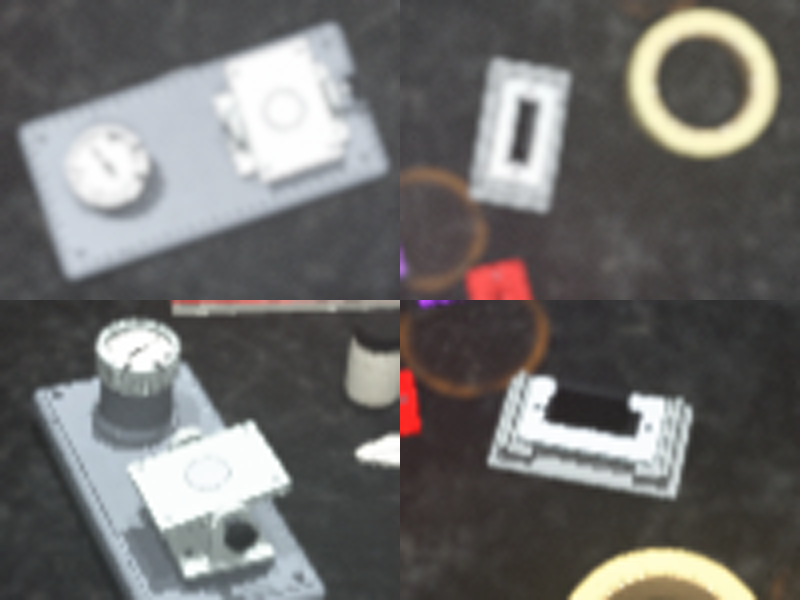

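The crop confirms the white slide with its black rib lying in the grey cradle. The dial shows a black pointer, and the stage is to the right of it.

Run:
```python
from h import *
from rig import r,cams
t=load("pics/top0.npy");s=load("pics/side0.npy")
I=t["image"].astype(int)
sub=np.zeros(I.shape[:2],bool); sub[130:220,185:300]=1
m=((I.sum(2)>270)&sub).astype(np.uint8)
c=max(cv2.findContours(m,0,2)[0],key=cv2.contourArea); print("gauge",cv2.minAreaRect(c))
q=plane(t,c[:,0,:],31)[:,:2].astype(np.float32); print(cv2.minAreaRect(q))
sub[:]=0; sub[175:230,325:365]=1
m=((I.sum(2)>270)&(np.ptp(I,axis=2)<40)&sub).astype(np.uint8)
c=max(cv2.findContours(m,0,2)[0],key=cv2.contourArea)
q=plane(t,c[:,0,:],8)[:,:2].astype(np.float32); print("cradle",cv2.minAreaRect(q))
f=np.zeros_like(m); cv2.drawContours(f,[c],-1,1,-1); f=cv2.erode(f,np.ones((5,5)))
d=((I.sum(2)<200)&(f>0)).astype(np.uint8)
c=max(cv2.findContours(d,0,2)[0],key=cv2.contourArea); print("rib px",cv2.minAreaRect(c)); M=cv2.moments(d,True);p=(M['m10']/M['m00'],M['m01']/M['m00'])
print("rib",plane(t,[p],34), cv2.minAreaRect(plane(t,c[:,0,:],34)[:,:2].astype(np.float32)))
w=cams.grab_frame("wrist"); print({k:v for k,v in w.items() if k!="image"})
e=r.sense(); T=R.from_euler('xyz',e['tcp_rot']).as_matrix()
print("cam in tool",T.T@(w["position"]-e['eef_pos']),T.T@rot(w))
```

```text
gauge ((239.45001220703125, 175.35000610351562), (46.48548126220703, 88.54377746582031), 71.56504821777344)
((612.0831909179688, 39.650543212890625), (137.58876037597656, 259.6828918457031), 18.12799072265625)
cradle ((528.1865234375, -270.3102111816406), (67.16580200195312, 115.47469329833984), 78.71696472167969)
rib px ((344.0, 207.5), (1.0, 0.0), -90.0)
rib [[ 523.10051161 -265.10048769   34.        ]] ((514.3482666015625, -263.3218994140625), (2.9204840660095215, 0.0), 177.93040466308594)
{'fx': 297.3186396354542, 'fy': 297.3186396354542, 'cx': 254.9698049326659, 'cy': 189.64190487887316, 'position': array([ 245.87553278, -580.34335592,  373.99356603]), 'orientation': array([ 2.81734976e+00,  1.92891998e-03, -1.29988217e+00])}
cam in tool [ 8.22793245e+01  8.84584244e-02 -1.44759970e+02] [[ 1.11095348e-03 -9.47887234e-01 -3.18604077e-01]
 [ 9.99998989e-01  1.33586372e-03 -4.87425672e-04]
 [ 8.87636199e-04 -3.18603214e-01  9.47887759e-01]]
```

```bash
python3 -m crank '[[0.18,-0.173,0,0,0,0,0],[0.18,-0.173,0,0,0,0,0],[0.18,-0.173,0,0,0,0,0],[0.18,-0.173,0,0,0,0,0],[0.18,-0.173,0,0,0,0,0]]' | tail -3
python3 -m crank '[[0.18,-0.173,0,0,0,0,0],[0.18,-0.173,0,0,0,0,0],[0.18,-0.173,0,0,0,0,0],[0.18,-0.173,0,0,0,0,0],[0.18,-0.173,0,0,0,0,0]]' >/dev/null
python3 -m crank '[[0.18,-0.173,0,0,0,0,0],[0.18,-0.173,0,0,0,0,0],[0.18,-0.173,0,0,0,0,0],[0.18,-0.173,0,0,0,0,0],[0.18,-0.173,0,0,0,0,0]]' >/dev/null
python3 -m crank '[[0.051,-0.048,0.0,0,0,0,0],[0.051,-0.048,0.04,0,0,0,0],[0.051,-0.048,0.08,0,0,0,0],[0.051,-0.048,0.08,0,0,0,0],[0.051,-0.048,0.08,0,0,0,0]]'
python3 - <<'E'
from h import *
from rig import cams
w=cams.grab_frame("wrist"); np.save("pics/w1.npy",w,allow_pickle=True)
p=proj(w,[[585.7,101.8,92]],True)[0]; print(p)
x,y=(p-[50,37]).astype(int)
a=cv2.resize(w["image"][y:y+75,x:x+100,::-1],(800,600),interpolation=cv2.INTER_CUBIC); print(x,y)
cv2.imwrite("pics/w1.png",a)
E
```

```text
contact_force: [1.5, -0.5, -0.8]
opening: 1.001
grasp_force: 0.0
clock: 2.15
eef_pos: [584.5, 101.4, 149.7]
tcp_rot: [-3.141, 0.002, 0.27]
contact_force: [0.9, -0.1, 1.0]
opening: 0.998
grasp_force: 0.0
[254.73728954 206.22275979]
204 169
```

View pics/w1.png

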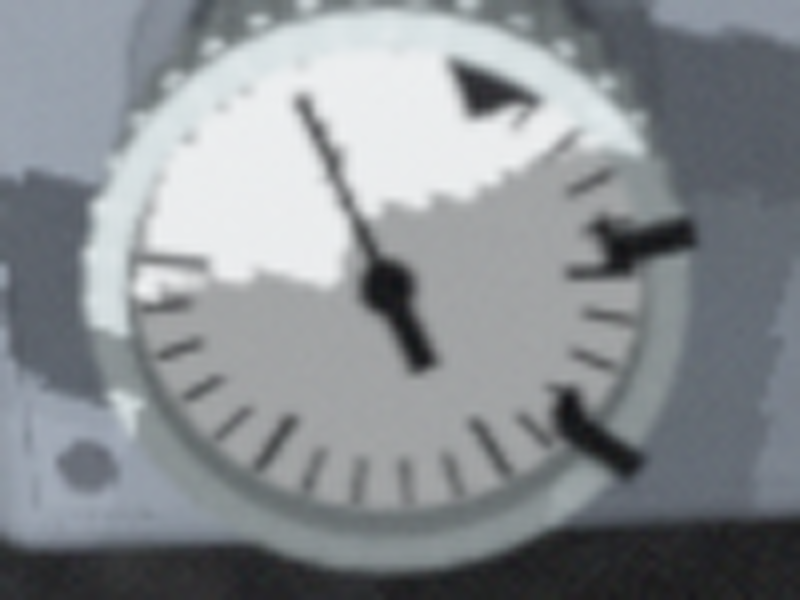

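The crop shows the pointer tip at (302,97), hub at (388,287), the triangle centred at about (487,90), and the clips at about (640,240) and (595,430).

Run:
```python
from h import *
w=load("pics/w1.npy")
P=np.array([(388,287),(302,97),(425,368),(450,60),(540,98),(470,115),(692,232),(605,245),(640,468),(562,400)])
uv=(P+.5)/8-.5+[204,169]
q=plane(w,uv,90,True)[:,:2]; c=q[0]; print(c)
for n,v in zip("tip tail t1 t2 t3 c4o c4i c8o c8i".split(),q[1:]-c): print(n,np.hypot(*v).round(1),np.arctan2(v[1],v[0]).round(3))
# rim ellipse
```

```text
[585.76540772 103.87264928]
tip 19.9 0.667
tail 8.9 -2.472
t1 22.5 0.019
t2 22.8 -0.374
t3 18.2 -0.149
c4o 28.5 -1.109
c4i 20.4 -1.096
c8o 30.4 -1.961
c8i 20.0 -1.912
```

```bash
python3 -m crank '[[0.0016,-0.0012,0,0,0,-0.15,0],[0.0016,-0.0012,0,0,0,-0.3,0],[0.0016,-0.0012,0,0,0,-0.45,0],[0.0016,-0.0012,0,0,0,-0.6,0],[0.0016,-0.0012,0,0,0,-0.75,0]]' >/dev/null
python3 -m crank '[[0,0,0.01,0,0,-0.15,0],[0,0,0.02,0,0,-0.3,0],[0,0,0.03,0,0,-0.38,0],[0,0,0.03,0,0,-0.38,0]]' | tail -6
python3 -m crank '[[0,0,0.015,0,0,0,0],[0,0,0.03,0,0,0,0],[0,0,0.036,0,0,0,0],[0,0,0.036,0,0,0,0]]' | tail -6
python3 -m crank '[[0,0,0,0,0,0,0.3],[0,0,0,0,0,0,0.4],[0,0,0,0,0,0,0.5],[0,0,0,0,0,0,0.5],[0,0,0,0,0,0,0.5]]' 30 | tail -6
```

```text
clock: 3.1
eef_pos: [586.9, 102.6, 121.3]
tcp_rot: [3.14, -0.001, 1.4]
contact_force: [-0.6, -0.0, -0.3]
opening: 1.0
grasp_force: 0.0
clock: 3.5
eef_pos: [585.3, 103.0, 82.4]
tcp_rot: [-3.139, 0.001, 1.399]
contact_force: [-0.5, 0.2, 1.6]
opening: 1.002
grasp_force: 0.0
clock: 4.0
eef_pos: [585.6, 103.4, 84.3]
tcp_rot: [-3.14, 0.0, 1.4]
contact_force: [-5.3, 0.4, 6.2]
opening: 0.631
grasp_force: 31.2
```

```bash
python3 -m crank '[[0,0,0,0,0,-0.12,0.5],[0,0,0,0,0,-0.24,0.5],[0,0,0,0,0,-0.36,0.5],[0,0,0,0,0,-0.48,0.5],[0,0,0,0,0,-0.6,0.5]]' | tail -6
python3 -m crank '[[0,0,0,0,0,-0.1,0.5],[0,0,0,0,0,-0.2,0.5],[0,0,0,0,0,-0.25,0.5],[0,0,0,0,0,-0.25,0.5]]' | tail -6
python3 -m crank '[[0,0,0,0,0,0,0.2],[0,0,0,0,0,0,0],[0,0,0,0,0,0,0],[0,0,0,0,0,0,0],[0,0,0,0,0,0,0]]' | tail -6
python3 -m crank '[[0,0,-0.03,0,0,0,0],[0,0,-0.06,0,0,0,0],[0,0,-0.06,0,0,0,0],[0,0,-0.06,0,0,0,0]]' | tail -6
python3 - <<'E'
from h import *
from rig import cams
w=cams.grab_frame("wrist"); np.save("pics/w2.npy",w,allow_pickle=True)
p=proj(w,[[585.7,103,92]],True)[0]
x,y=(p-[50,37]).astype(int)
a=cv2.resize(w["image"][y:y+75,x:x+100,::-1],(800,600),interpolation=cv2.INTER_CUBIC); print(x,y)
cv2.imwrite("pics/w2.png",a)
E
```

```text
clock: 4.5
eef_pos: [586.0, 103.5, 84.3]
tcp_rot: [-3.141, -0.001, 2.004]
contact_force: [-4.1, 2.6, 4.0]
opening: 0.631
grasp_force: 31.0
clock: 4.9
eef_pos: [586.1, 103.5, 84.3]
tcp_rot: [3.141, -0.001, 2.25]
contact_force: [-3.6, 2.0, 5.4]
opening: 0.632
grasp_force: 31.1
clock: 5.4
eef_pos: [586.4, 103.1, 83.7]
tcp_rot: [3.142, 0.0, 2.25]
contact_force: [-0.1, 0.1, 0.1]
opening: 1.002
grasp_force: 0.0
clock: 5.8
eef_pos: [586.7, 103.3, 144.3]
tcp_rot: [3.14, 0.001, 2.25]
contact_force: [-0.5, -0.2, -0.1]
opening: 1.001
grasp_force: 0.0
202 172
```

View pics/w2.png

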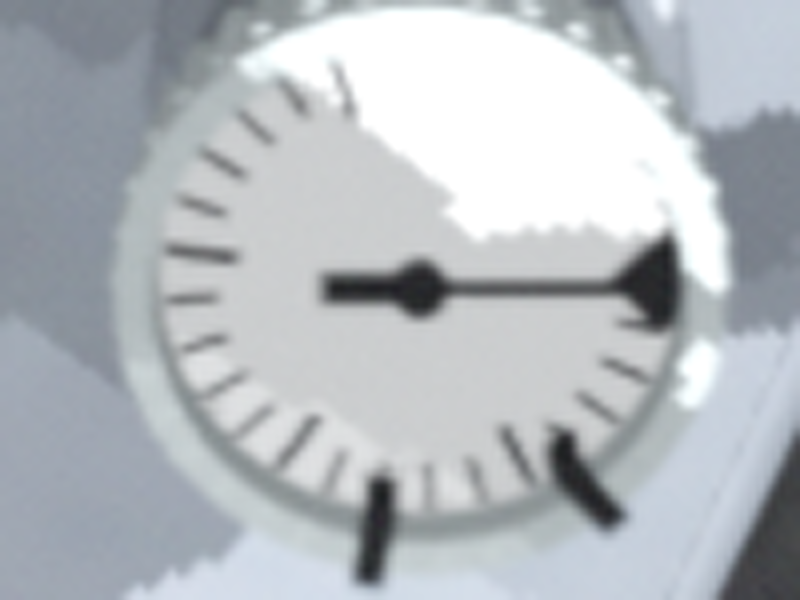

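The zero triangle (apex about (615,285), base (670,235)–(663,328)) now stands on the pointer (hub (420,288), line at row 288). A numeric check follows, together with the search for the stage and rib.

Run:
```python
from h import *
w=load("pics/w2.npy")
P=np.array([(421,288),(600,288),(325,288),(672,235),(660,329),(618,284),(372,580),(380,485),(617,522),(560,438)])
uv=(P+.5)/8-.5+[202,172]
q=plane(w,uv,90,True)[:,:2]; c=q[0]; print(c)
for n,v in zip("tip tail t1 t2 t3 c8o c8i c4o c4i".split(),q[1:]-c): print(n,np.hypot(*v).round(1),np.arctan2(v[1],v[0]).round(3))
```

```text
[585.88583805 104.13000141]
tip 16.2 0.678
tail 8.7 -2.461
t1 23.1 0.901
t2 22.2 0.494
t3 17.8 0.7
c8o 30.5 -1.046
c8i 20.3 -1.082
c4o 30.2 -0.233
c4i 19.8 -0.183
```

```bash
python3 -m crank '[[-0.04,-0.016,-0.046,0,0,0.14,0],[-0.08,-0.032,-0.046,0,0,0.28,0],[-0.122,-0.048,-0.046,0,0,0.42,0],[-0.122,-0.048,-0.046,0,0,0.56,0],[-0.122,-0.048,-0.046,0,0,0.7,0]]' | tail -6
python3 -m crank '[[0,0,0,0,0,0.14,0],[0,0,0,0,0,0.28,0],[0,0,0,0,0,0.42,0],[0,0,0,0,0,0.56,0],[0,0,0,0,0,0.7,0]]' >/dev/null
python3 -m crank '[[0,0,0,0,0,0.14,0],[0,0,0,0,0,0.28,0],[0,0,0,0,0,0.42,0],[0,0,0,0,0,0.54,0],[0,0,0,0,0,0.54,0]]' |tail -6
python3 - <<'E'
from h import *
from rig import cams
w=cams.grab_frame("wrist"); np.save("pics/w3.npy",w,allow_pickle=True)
cv2.imwrite("pics/w3.png",cv2.resize(w["image"][80:330,100:400,::-1],(720,600),interpolation=cv2.INTER_CUBIC))
E
```

```text
clock: 6.35
eef_pos: [625.1, -23.6, 188.1]
tcp_rot: [-3.139, 0.0, 1.541]
contact_force: [-0.5, 0.4, 0.1]
opening: 0.997
grasp_force: 0.0
clock: 7.35
eef_pos: [624.8, -21.9, 188.2]
tcp_rot: [-3.141, 0.002, 0.308]
contact_force: [-0.1, -1.1, 0.2]
opening: 1.0
grasp_force: 0.0
```

View pics/w3.png

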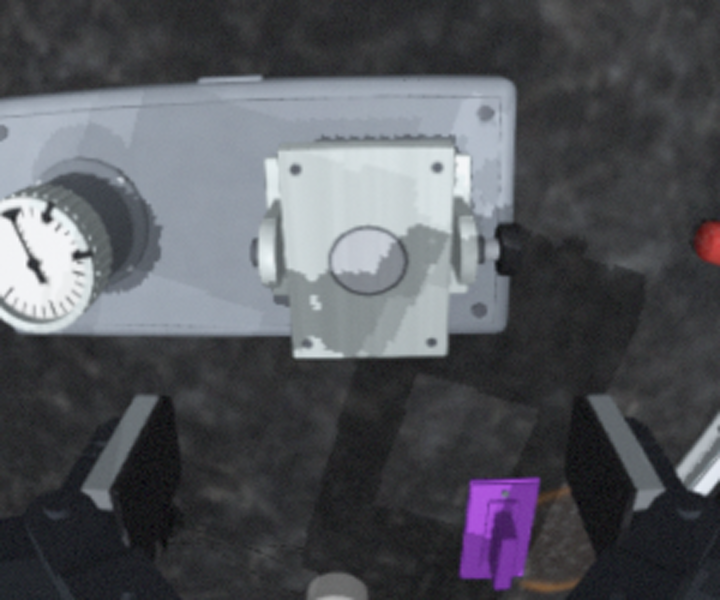

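The wrist view shows the stage plate corners at (278,150), (456,147), (447,356) and (293,357), the sample ring centred at (368,261), and the dial at the left.

Run:
```python
from h import *
w=load("pics/w3.npy"); t=load("pics/top0.npy"); s=load("pics/side0.npy")
P=np.array([(278,150),(456,147),(447.5,356.5),(293,357.5),(368,261)])
uv=(P+.5)/2.4-.5+[100,80]
d=rays(w,uv,True)@rot(w); n=d[:,:2]/d[:,2:]
O=np.array([[43,30,0],[43,-30,0],[-43,-30,0],[-43,30,0]],float)
ok,rv,tv,e=cv2.solvePnPGeneric(O,n[:4].copy(),np.eye(3),None,flags=cv2.SOLVEPNP_IPPE)
for a,b,k in zip(rv,tv,e):
    M=rot(w)@cv2.Rodrigues(a)[0]; p=w["position"]+(rot(w)@b).ravel()
    print("err",k*297,"pos",p.round(1),"x",M[:,0].round(3),"slope",np.arcsin(M[2,0]).round(3),"yaw",np.arctan2(M[1,0],M[0,0]).round(3),"y tilt",M[2,1].round(3))
    for nm,f,fi in (("top",t,0),("side",s,0)):
        print(nm,proj(f,(p+(M@np.vstack([O,[0,0,0]]).T).T)).round(1).tolist())
# plate centre from sample on z=90
print("sample z90",plane(w,uv[4:],90,True))
# triangulated corners/sample top vs side
A=[(228,62),(325,36),(353,150),(272,183),(285,110)]; B=[(128,464-300),(248,420-300),(293,465-300),(172,518-300),(208,474-300)]
for a,b in zip(A,B):
    a=np.array(a)/4+[190,140]; b=np.array(b)/4+[240,150]
    u=rays(t,a)[0];v=rays(s,b)[0]; k=np.linalg.lstsq(np.c_[u,-v],s["position"]-t["position"],rcond=None)[0]
    print(((t["position"]+u*k[0]+s["position"]+v*k[1])/2).round(1))
# base edges yaw: rear edge and front edge, right edge
E=np.array([(480,82),(200,100-3),(30,332),(490,330)]); q=plane(w,(E+.5)/2.4-.5+[100,80],31,True)
print(q.round(1), )
```

```text
err [0.25240157] pos [625.7 -20.1  90.1] x [0.933 0.31  0.183] slope 0.184 yaw 0.32 y tilt 0.002
top [[245.6, 155.7], [265.8, 149.0], [275.4, 178.0], [255.3, 184.7], [260.5, 166.9]]
side [[303.7, 180.3], [313.3, 195.4], [280.8, 207.4], [272.4, 191.7], [292.5, 193.5]]
err [3.89702163] pos [632.5 -17.9  92.1] x [ 0.64   0.223 -0.735] slope -0.826 yaw 0.336 y tilt 0.019
top [[246.2, 160.2], [265.9, 153.9], [274.0, 168.7], [253.3, 175.5], [259.8, 164.4]]
side [[300.4, 191.5], [309.5, 207.0], [289.5, 193.3], [280.7, 177.5], [295.2, 192.4]]
sample z90 [[625.63666108 -19.83587008  90.        ]]
[617.   12.3  82.7]
[651.3 -47.5 160.1]
[628.2 -68.3 136.2]
[591.8 -12.9  43.1]
[623.9 -22.   91.8]
[[697.2 -46.3  31. ]
 [655.5  65.8  31. ]
 [518.8 125.8  31. ]
 [591.7 -89.8  31. ]]
```

```bash
python3 -m crank '[[0.031,0.038,0,0,0,0.1,0],[0.062,0.076,0,0,0,0.2,0],[0.093,0.114,0,0,0,0.3,0],[0.124,0.152,0,0,0,0.4,0],[0.155,0.19,0,0,0,0.51,0]]' | tail -6; python3 -c "
from rig import r;print(r.sense()['qpos'])"
```

```text
clock: 7.9
eef_pos: [832.2, -156.7, 188.7]
tcp_rot: [-3.142, 0.001, -0.2]
contact_force: [1.2, -1.0, -0.2]
opening: 1.001
grasp_force: 0.0
[-1.87909523e-01  7.40491939e-01  1.08337188e+00  3.13780263e-05
  1.31873105e+00  1.58327162e+00]
```

I dropped a minus sign on dx, so the arm went out over the far side. Nothing was touched, since it stayed high at z 189. Now heading to the cradle.

```bash
python3 -m crank '[[-0.04,0.0244,0,0,0,0,0],[-0.08,0.0488,0,0,0,0,0],[-0.12,0.0732,0,0,0,0,0],[-0.16,0.0976,0,0,0,0,0],[-0.2,0.122,0,0,0,0,0]]' | tail -6
python3 -m crank '[[-0.035,0.02,0,0,0,0,0],[-0.077,0.0465,0.01,0,0,0,0],[-0.077,0.0465,0.038,0,0,0,0],[-0.077,0.0465,0.038,0,0,0,0],[-0.077,0.0465,0.038,0,0,0,0]]' | tail -6
python3 - <<'E'
from h import *
from rig import cams
w=cams.grab_frame("wrist"); np.save("pics/w4.npy",w,allow_pickle=True)
cv2.imwrite("pics/w4.png",cv2.resize(w["image"][80:330,100:400,::-1],(720,600),interpolation=cv2.INTER_CUBIC))
E
```

```text
clock: 8.4
eef_pos: [608.7, -235.7, 188.7]
tcp_rot: [-3.141, 0.001, -0.196]
contact_force: [-0.2, -0.8, 0.2]
opening: 1.0
grasp_force: 0.0
clock: 8.9
eef_pos: [526.3, -265.5, 151.6]
tcp_rot: [-3.141, 0.001, -0.198]
contact_force: [0.4, 0.1, 0.2]
opening: 1.0
grasp_force: 0.0
```

View pics/w4.png

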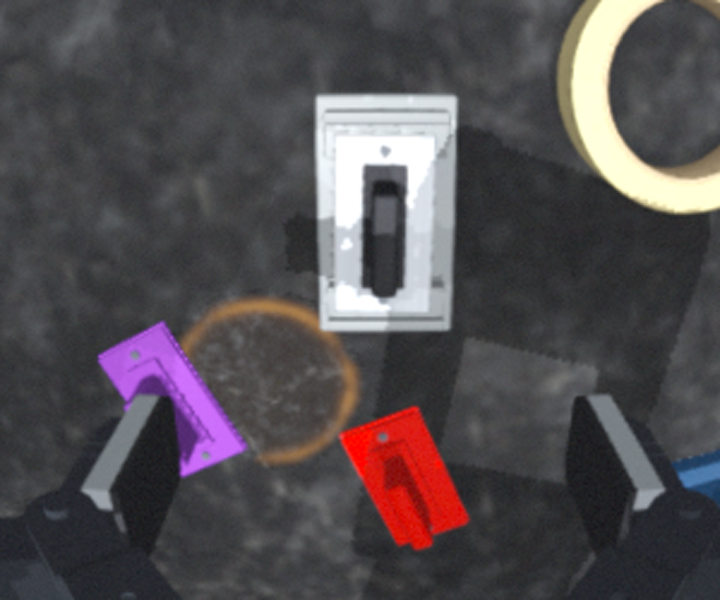

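The white slide plate has corners at about (335,137), (434,137), (430,311) and (338,311), with the black rib inside it. The cradle outline is (317,95), (457,95), (450,330), (321,330).

Run:
```python
from h import *
w=load("pics/w4.npy")
for nm,P,z in (("slide",[(335,137),(434.5,137),(430,311),(338,311)],19),("cradle",[(317,95),(457,95),(450.5,330),(321,330)],14)):
    q=plane(w,(np.array(P)+.5)/2.4-.5+[100,80],z,True)[:,:2]
    print(nm,q.mean(0).round(1)); 
    for i in range(4):
        v=q[(i+1)%4]-q[i]; print(np.hypot(*v).round(1),np.arctan2(v[1],v[0]).round(3))
# rib top outline on z=48
q=plane(w,(np.array([(372,182),(402,182),(397,297),(373,297)])+.5)/2.4-.5+[100,80],48,True)[:,:2]; print("rib",q.mean(0).round(1),q.round(1).tolist())
```

```text
slide [ 529.9 -270.9]
39.0 -1.766
73.4 2.943
38.7 1.373
73.3 -0.195
cradle [ 532.3 -272.4]
55.3 -1.765
100.8 2.949
56.2 1.373
100.5 -0.201
rib [ 532.7 -271.6] [[555.1, -270.9], [553.0, -281.4], [510.4, -271.5], [512.1, -262.7]]
```

```bash
python3 -m crank '[[0.0063,0.0049,0.03,0,0,0,0],[0.0063,0.0049,0.06,0,0,0,0],[0.0063,0.0049,0.09,0,0,0,0.3],[0.0063,0.0049,0.09,0,0,0,0.45],[0.0063,0.0049,0.09,0,0,0,0.45]]' | tail -6
python3 -m crank '[[0,0,0.01,0,0,0,0.5],[0,0,0.02,0,0,0,0.55],[0,0,0.02,0,0,0,0.55],[0,0,0.02,0,0,0,0.55]]' 20| tail -6
```

```text
clock: 9.45
eef_pos: [532.3, -271.5, 62.5]
tcp_rot: [3.142, -0.0, -0.199]
contact_force: [-0.7, 0.7, 0.7]
opening: 0.555
grasp_force: 0.0
clock: 9.85
eef_pos: [531.3, -271.7, 41.8]
tcp_rot: [-3.142, 0.0, -0.2]
contact_force: [0.2, -1.1, 0.4]
opening: 0.453
grasp_force: 0.0
```

```bash
python3 -m crank '[[0,0,0,0,0,0,0.7],[0,0,0,0,0,0,0.85],[0,0,0,0,0,0,1],[0,0,0,0,0,0,1],[0,0,0,0,0,0,1]]' 20| tail -6
python3 -m crank '[[0,0,0,0,0,0,1],[0,0,0,0,0,0,1],[0,0,0,0,0,0,1]]' 20| tail -6
```

```text
clock: 10.35
eef_pos: [531.5, -271.7, 42.1]
tcp_rot: [3.142, -0.0, -0.2]
contact_force: [-0.3, 0.5, 2.3]
opening: 0.106
grasp_force: 23.5
clock: 10.65
eef_pos: [531.5, -271.7, 42.0]
tcp_rot: [-3.142, -0.0, -0.2]
contact_force: [-0.7, 1.8, 5.0]
opening: 0.103
grasp_force: 23.7
```

```bash
python3 -m crank '[[0,0,-0.01,0,0,0,1],[0,0,-0.03,0,0,0,1],[0,0,-0.07,0,0,0,1],[0,0,-0.12,0,0,0,1],[0,0,-0.12,0,0,0,1]]' | tail -6
python3 - <<'E'
from h import *
from rig import cams,r
w=cams.grab_frame("wrist"); np.save("pics/w5.npy",w,allow_pickle=True)
cv2.imwrite("pics/w5.png",cv2.resize(w["image"][184:384,120:390,::-1],(800,592),interpolation=cv2.INTER_CUBIC))
e=r.sense(); print(e['eef_pos'],e['tcp_rot'],e['contact_force'])
E
```

```text
clock: 11.15
eef_pos: [534.7, -273.6, 168.7]
tcp_rot: [3.139, -0.01, -0.2]
contact_force: [0.5, 0.1, -0.3]
opening: 0.105
grasp_force: 23.1
[ 533.23294763 -272.85889584  165.64423802] [ 3.13961045 -0.00631749 -0.20030663] [-0.26557761  0.06573496 -0.54810875]
```

View pics/w5.png

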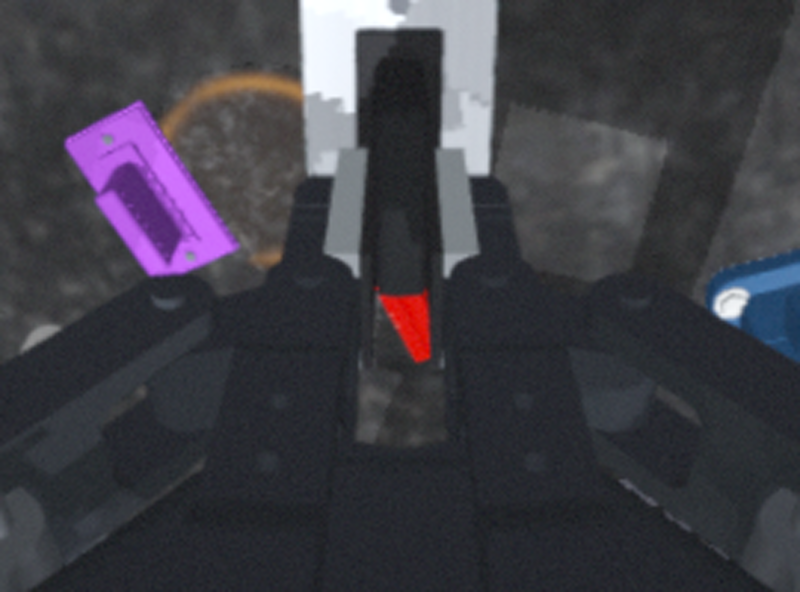

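The slide is held, its white plate is square to the fingers, and the rib is between the pads. Now checking its offset along the rib from the far plate edge.

Run:
```python
from h import *
from rig import r
w=load("pics/w5.npy")
I=w["image"].astype(int); e=r.sense()
T=R.from_euler('xyz',e['tcp_rot']).as_matrix()
tool=lambda P: np.atleast_2d(P)@T.T+e['eef_pos']
m=((I.min(2)>130)).astype(np.uint8); m[:,:200]=0; m[:,310:]=0;m[250:]=0
n,l,st,ce=cv2.connectedComponentsWithStats(m); k=[i for i in range(1,n) if st[i,4]>150]; print(st[k])
print("pred far corners",proj(w,tool([[38,20,23],[38,-20,23],[38,0,23],[20,5,8],[20,-5,8]]),True).round(1).tolist())
mm=np.isin(l,k); ys,xs=np.where(mm)
for y in range(ys.min(),ys.min()+60,6): print(y,xs[ys==y].min(),xs[ys==y].max())
```

```text
[[ 221   11   89   34  594]
 [ 221  129   67  114 5339]]
pred far corners [[287.8, 171.4], [220.9, 171.3], [254.3, 171.3], [263.1, 208.9], [245.4, 208.9]]
11 306 309
17 286 308
23 267 287
29 249 268
35 233 250
41 221 233Traceback (most recent call last):
  File "<stdin>", line 11, in <module>
    return umr_minimum(a, axis, None, out, keepdims, initial, where)
ValueError: zero-size array to reduction operation minimum which has no identity
```

Run:
```python
from h import *
I=load("pics/w5.npy")["image"].astype(int).sum(2)//3
for x in (228,240,270,282): print(x,I[126:190,x].tolist())
for y in (180,200): print(y,I[y,214:296].tolist())
```

```text
228 [87, 84, 87, 116, 197, 232, 234, 233, 234, 232, 228, 224, 223, 219, 221, 225, 223, 222, 221, 221, 222, 222, 222, 221, 222, 219, 220, 219, 219, 218, 217, 216, 215, 215, 213, 212, 210, 210, 209, 206, 205, 205, 203, 202, 200, 194, 234, 242, 202, 230, 253, 254, 254, 254, 254, 254, 254, 254, 254, 254, 254, 254, 253, 250]
240 [60, 63, 69, 113, 201, 231, 232, 231, 220, 148, 166, 223, 230, 222, 207, 206, 231, 232, 231, 230, 225, 219, 218, 216, 216, 214, 212, 205, 211, 217, 217, 216, 215, 215, 214, 215, 214, 214, 214, 214, 214, 214, 213, 208, 164, 149, 214, 223, 189, 232, 253, 254, 254, 254, 254, 254, 255, 254, 254, 254, 254, 254, 254, 252]
270 [87, 91, 93, 135, 217, 242, 239, 229, 212, 144, 182, 237, 242, 238, 223, 215, 244, 245, 242, 221, 187, 180, 183, 181, 182, 182, 181, 171, 174, 181, 182, 182, 181, 180, 180, 181, 180, 181, 180, 179, 182, 180, 180, 180, 178, 176, 226, 232, 184, 179, 187, 187, 187, 187, 189, 188, 188, 188, 189, 189, 188, 186, 189, 188]
282 [73, 74, 79, 80, 82, 93, 92, 92, 93, 90, 88, 83, 82, 79, 80, 77, 73, 66, 63, 52, 57, 51, 55, 59, 57, 56, 56, 57, 55, 54, 55, 55, 5
[... 217 characters left out ...]
4, 254, 254, 254, 253, 254, 253, 253, 253, 253, 253, 254, 254, 254, 254, 254, 253, 253, 253, 253, 254, 254, 254, 253, 253, 252, 252, 253, 254, 254, 255, 254, 253, 239, 213, 203, 196, 188, 186, 188, 187, 188, 189, 188, 188, 190, 190, 188, 187, 187, 188, 189, 189, 188, 189, 189, 190, 188, 179, 141, 80, 52, 53, 49, 50, 49, 48, 50]
200 [69, 71, 67, 71, 71, 71, 80, 132, 201, 240, 249, 248, 249, 248, 249, 248, 247, 247, 247, 246, 246, 245, 245, 244, 237, 196, 98, 72, 74, 70, 68, 72, 73, 72, 70, 69, 64, 50, 43, 41, 37, 43, 38, 39, 39, 42, 44, 43, 41, 42, 41, 47, 47, 48, 53, 106, 164, 186, 190, 189, 190, 189, 188, 188, 189, 189, 189, 188, 188, 190, 188, 185, 160, 105, 62, 52, 54, 53, 51, 51, 50, 51]
```

Run:
```python
from h import *
from rig import r
w=load("pics/w5.npy"); e=r.sense()
T=R.from_euler('xyz',e['tcp_rot']).as_matrix()
for x in (38,36,35):
  for z in (21,23,25):
    P=[[x,20,z],[x,-20,z],[x,20,z+5],[x,0,z+5]]
    print(x,z,proj(w,np.array(P)@T.T+e['eef_pos'],True).round(1).tolist())
for x in (20,18): print(proj(w,np.array([[x,5,-6],[x,-5,-6],[x,5,23],[x,-5,23]])@T.T+e['eef_pos'],True).round(1).tolist())
```

```text
38 21 [[288.1, 172.3], [220.5, 172.2], [287.3, 170.1], [254.3, 170.0]]
38 23 [[287.8, 171.4], [220.9, 171.3], [286.9, 169.3], [254.3, 169.2]]
38 25 [[287.4, 170.6], [221.2, 170.5], [286.6, 168.5], [254.3, 168.4]]
36 21 [[288.0, 175.5], [220.6, 175.5], [287.2, 173.3], [254.3, 173.2]]
36 23 [[287.7, 174.6], [221.0, 174.6], [286.8, 172.5], [254.3, 172.4]]
36 25 [[287.3, 173.7], [221.3, 173.7], [286.5, 171.6], [254.3, 171.5]]
35 21 [[288.0, 177.2], [220.7, 177.1], [287.1, 174.9], [254.3, 174.8]]
35 23 [[287.6, 176.2], [221.0, 176.2], [286.8, 174.0], [254.3, 173.9]]
35 25 [[287.3, 175.3], [221.4, 175.3], [286.4, 173.2], [254.3, 173.1]]
[[263.8, 218.9], [244.7, 218.9], [262.5, 199.7], [246.2, 199.7]]
[[263.7, 222.4], [244.7, 222.4], [262.4, 202.7], [246.2, 202.7]]
```

```bash
cat >> h.py <<'E'
CT=np.array([82.28,0.09,-144.76]); CR=np.array([[0.00111,-0.947887,-0.318604],[1,0.001336,-0.000487],[0.000888,-0.318603,0.947888]])
def toolproj(f,P): # tool-frame points to wrist pixels
    g=dict(f); M=rot(f)@CR.T; return proj(f,f["position"]+(np.atleast_2d(P)-CT)@M.T,True)
E
python3 - <<'E'
from h import *
w=load("pics/w5.npy")
for x in (38,37,36,35):
  for z in (21,23,25):
    print(x,z,toolproj(w,[[x,20,z],[x,-20,z],[x,20,z+5]]).round(1).tolist())
E
```

```text
38 21 [[289.5, 171.0], [220.5, 170.9], [288.6, 168.8]]
38 23 [[289.1, 170.1], [220.8, 170.0], [288.2, 168.0]]
38 25 [[288.8, 169.2], [221.2, 169.1], [287.9, 167.2]]
37 21 [[289.5, 172.6], [220.5, 172.5], [288.5, 170.4]]
37 23 [[289.1, 171.7], [220.9, 171.7], [288.2, 169.6]]
37 25 [[288.7, 170.9], [221.3, 170.8], [287.8, 168.7]]
36 21 [[289.4, 174.3], [220.6, 174.2], [288.5, 172.0]]
36 23 [[289.0, 173.4], [220.9, 173.3], [288.1, 171.2]]
36 25 [[288.7, 172.5], [221.3, 172.4], [287.8, 170.3]]
35 21 [[289.3, 176.0], [220.6, 175.9], [288.4, 173.7]]
35 23 [[289.0, 175.0], [221.0, 174.9], [288.1, 172.8]]
35 25 [[288.6, 174.1], [221.4, 174.0], [287.7, 171.9]]
```

```bash
python3 -m crank '[[0.006,-0.049,0,0,0,-0.1,1],[0.012,-0.098,0,0,0,-0.2,1],[0.018,-0.147,0,0,0,-0.3,1],[0.024,-0.196,0,0,0,-0.4,1],[0.03,-0.245,0,0,0,-0.52,1]]' | tail -6
python3 -m crank '[[0,0,0,0,0.09,0,1],[0,0,0,0,0.184,0,1],[0,0,0,0,0.184,0,1],[0,0,0,0,0.184,0,1]]' | tail -6
```

```text
clock: 11.7
eef_pos: [608.7, -35.7, 160.5]
tcp_rot: [-3.141, 0.002, 0.324]
contact_force: [1.6, -0.9, -0.5]
opening: 0.11
grasp_force: 23.1
clock: 12.1
eef_pos: [608.4, -37.9, 161.1]
tcp_rot: [-3.141, -0.181, 0.319]
contact_force: [1.3, 0.4, 0.1]
opening: 0.104
grasp_force: 23.1
```

```bash
python3 -m crank '[[0.0108,-0.0114,0,0,0,0,1],[0.0108,-0.0114,0.018,0,0,0,1],[0.0108,-0.0114,0.036,0,0,0,1],[0.0108,-0.0114,0.036,0,0,0,1],[0.0108,-0.0114,0.036,0,0,0,1]]' | tail -6
python3 - <<'E'
from h import *
from rig import cams,r
w=cams.grab_frame("wrist"); np.save("pics/w6.npy",w,allow_pickle=True)
cv2.imwrite("pics/w6.png",cv2.resize(w["image"][120:270,150:350,::-1],(800,600),interpolation=cv2.INTER_CUBIC))
s=R.from_euler('xyz',[0,-.184,.32]).as_matrix()
S=np.array([625.7,-20.1,90.1])
print(proj(w,np.array([[43,30,0],[43,-30,0],[-43,30,0],[-43,-30,0]])@s.T+S,True).round(1).tolist(), toolproj(w,[[36,20,23],[36,-20,23]]).round(1))
E
```

```text
clock: 12.6
eef_pos: [622.3, -21.5, 128.1]
tcp_rot: [-3.141, -0.182, 0.319]
contact_force: [1.3, 0.2, -1.8]
opening: 0.106
grasp_force: 23.1
[[207.2, 161.8], [301.6, 161.8], [214.3, 275.1], [294.7, 275.2]] [[289.  173.4]
 [220.9 173.3]]
```

View pics/w6.png

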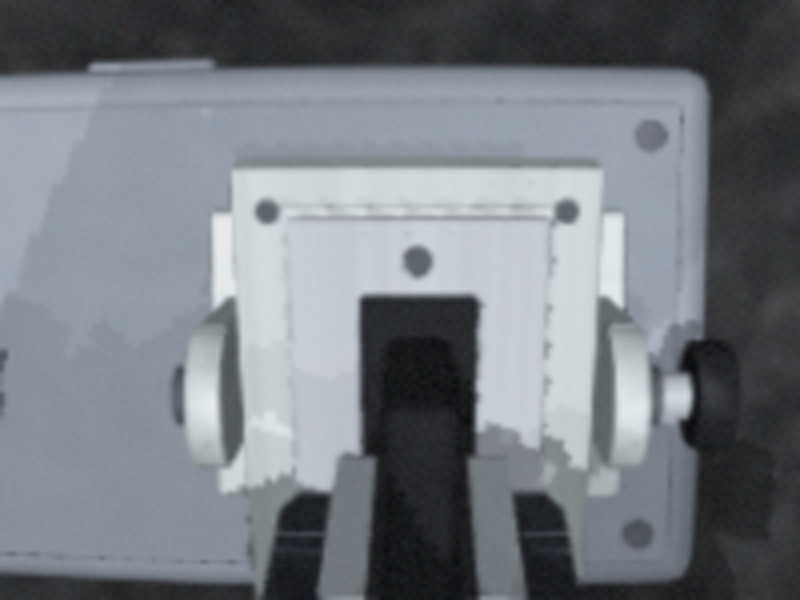

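The slide is above the stage with its sides centred: slide columns 288–550, stage 232–604. The slide's far edge is at row 218 and the stage's at 165. I'll shift 1.2 mm down-slope and descend to near contact.

```bash
python3 -m crank '[[-0.0012,0,0.004,0,0,0,1],[-0.0012,0,0.008,0,0,0,1],[-0.0012,0,0.008,0,0,0,1],[-0.0012,0,0.008,0,0,0,1]]' | tail -6
python3 - <<'E'
from h import *
from rig import cams,r
w=cams.grab_frame("wrist"); np.save("pics/w7.npy",w,allow_pickle=True)
s=R.from_euler('xyz',[0,-.184,.32]).as_matrix(); S=np.array([625.7,-20.1,90.1])
e=r.sense(); print("TCP in stage",(e['eef_pos']-S)@s, e['contact_force'])
print(proj(w,np.array([[43,0,0],[38,0,2],[38,0,7],[38,20,7],[38,-20,7],[18,20,7],[18,-20,7]])@s.T+S,True).round(1).tolist())
I=w["image"].astype(int).sum(2)//3
for x in (236,270,280): print(x,I[152:190,x].tolist())
for y in (185,200): print(y,I[y,200:310].tolist())
E
```

```text
clock: 13.05
eef_pos: [622.4, -21.3, 120.4]
tcp_rot: [-3.142, -0.184, 0.32]
contact_force: [-0.1, -0.7, -0.1]
opening: 0.108
grasp_force: 23.1
TCP in stage [ 2.26407757 -0.11357149 30.45919135] [-0.78740561 -0.08265327 -0.96020747]
[[254.7, 162.5], [254.7, 171.3], [254.7, 173.5], [220.8, 173.6], [288.7, 173.6], [222.0, 205.2], [287.5, 205.3]]
236 [159, 160, 158, 157, 156, 151, 149, 148, 135, 132, 145, 194, 214, 216, 217, 217, 217, 216, 213, 179, 190, 193, 166, 189, 200, 200, 200, 201, 202, 202, 201, 202, 201, 201, 203, 202, 202, 201]
270 [163, 161, 162, 159, 157, 152, 151, 151, 133, 127, 143, 193, 212, 215, 214, 214, 214, 212, 206, 192, 203, 195, 161, 192, 202, 203, 203, 204, 203, 203, 204, 204, 204, 204, 204, 204, 204, 204]
280 [162, 162, 163, 162, 155, 151, 153, 151, 138, 127, 128, 186, 205, 208, 209, 209, 209, 209, 203, 189, 202, 195, 162, 191, 202, 205, 204, 202, 204, 204, 204, 204, 204, 204, 204, 204, 204, 205]
185 [159, 182, 222, 231, 232, 231, 224, 208, 212, 210, 210, 213, 215, 216, 217, 217, 216, 215, 215, 213, 204, 194, 201, 206, 206, 205, 205, 205, 205, 205, 203, 204, 203, 
[... 210 characters left out ...]
204, 202, 203, 204, 205, 204, 203, 203, 206, 206, 203, 197, 181, 199, 211, 213, 216, 215, 215, 214, 213, 215, 213, 213, 212, 211, 200, 204, 227, 228, 229, 225, 194, 152, 160]
200 [136, 115, 110, 106, 103, 104, 105, 127, 195, 210, 209, 210, 212, 214, 216, 217, 216, 215, 214, 215, 213, 206, 194, 200, 204, 205, 205, 206, 206, 204, 203, 204, 204, 202, 202, 203, 202, 196, 189, 153, 68, 40, 42, 44, 42, 42, 42, 46, 41, 42, 47, 45, 45, 43, 43, 44, 44, 45, 44, 46, 44, 45, 43, 44, 43, 41, 42, 44, 54, 112, 178, 203, 204, 208, 205, 203, 204, 205, 206, 205, 204, 204, 204, 205, 204, 199, 189, 200, 210, 213, 213, 214, 214, 213, 212, 214, 215, 214, 213, 210, 192, 129, 106, 104, 105, 103, 108, 111, 125, 144]
```

Centred to a fraction of a millimetre: the stage's far edge is at row 162.3, the slide's at 171/174 against 171.3/173.5 predicted, and both centre on column 254. Now making contact and pressing partway.

```bash
python3 -m crank '[[0,0,0.001,0,0,0,1],[0,0,0.0025,0,0,0,1],[-0.0003,0,0.004,0,0,0,1],[-0.0006,0,0.0055,0,0,0,1],[-0.0006,0,0.0055,0,0,0,1]]' | tail -6
python3 - <<'E'
from h import *
from rig import cams,r
w=cams.grab_frame("wrist"); np.save("pics/w8.npy",w,allow_pickle=True)
s=R.from_euler('xyz',[0,-.184,.32]).as_matrix(); S=np.array([625.7,-20.1,90.1])
e=r.sense(); print("TCP in stage",(e['eef_pos']-S)@s, e['contact_force'],e['wrist_torque'])
p=proj(w,[[585.85,104,90]],True)[0]; print(p)
x,y=(p-[40,30]).round().astype(int); x=max(x,0); print(x,y)
cv2.imwrite("pics/w8.png",cv2.resize(w["image"][y:y+60,x:x+80,::-1],(800,600),interpolation=cv2.INTER_CUBIC))
I=w["image"].astype(int).sum(2)//3
for c in (236,270): print(c,I[155:185,c].tolist())
E
```

```text
clock: 13.6
eef_pos: [623.0, -21.0, 114.7]
tcp_rot: [-3.142, -0.184, 0.32]
contact_force: [-0.0, 1.0, 1.2]
opening: 0.106
grasp_force: 23.4
TCP in stage [ 1.72694172e+00 -2.19750329e-02  2.48503049e+01] [0.1292047  0.54148723 0.91805977] [0.09964894 0.07908213 0.00924768]
[ 74.98484272 223.3402475 ]
35 193
236 [160, 160, 155, 150, 150, 148, 136, 132, 143, 183, 208, 216, 217, 217, 217, 214, 201, 212, 200, 161, 187, 200, 203, 203, 201, 202, 203, 203, 203, 203]
270 [161, 161, 159, 155, 152, 151, 138, 129, 138, 185, 208, 214, 215, 214, 214, 211, 188, 200, 203, 158, 189, 204, 205, 205, 203, 204, 204, 204, 204, 205]
```

View pics/w8.png

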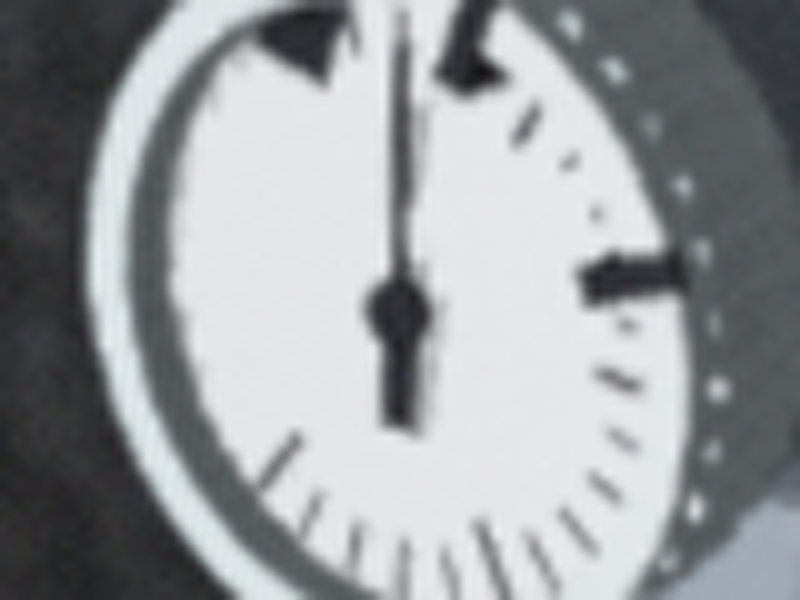

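The dial is visible: hub at (400,310), pointer up through (402,20), zero triangle at (310,45), clips at about (465,70) and (590,285). The pointer is part-way, just before the 4 N clip.

```bash
cat > ptr.py <<'E'
from h import *
def pointer(w,c):
    """pointer angle: radial scan on the plane z=90 about hub c for the dark needle (r 9..17) and tail (r 5..9)"""
    I=cv2.GaussianBlur(w["image"],(0,0),.6).astype(float).mean(2); a=np.linspace(-np.pi,np.pi,1441)[:-1]
    def prof(rs):
        v=0
        for q in rs:
            P=np.c_[c[0]+q*np.cos(a),c[1]+q*np.sin(a),np.full(len(a),90.)]; u=proj(w,P,True).astype(np.float32)
            v=v+cv2.remap(I,u[:,0].reshape(-1,1),u[:,1].reshape(-1,1),1).ravel()
        return v/len(rs)
    def peak(v):
        d=np.clip(np.median(v)-v,0,None); i=d.argmax(); k=np.roll(d,720-i)[690:751]; k=np.clip(k-.4*k.max(),0,None)
        return (a[i]+(k*np.arange(-30,31)).sum()/k.sum()*(a[1]-a[0]))
    return peak(prof(np.arange(9,15,.5)))
E
python3 - <<'E'
from ptr import *
w=load("pics/w8.npy")
for p in ([(400,312)],): 
    c=plane(w,(np.array(p)+.5)/10-.5+[35,193],90,True)[0]; print("hub",c)
q=plane(w,(np.array([(402,30),(401,430),(325,85),(255,35),(350,12),(460,85),(590,283),(680,270)])+.5)/10-.5+[35,193],90,True)[:,:2]-c[:2]
print(np.hypot(*q.T).round(1),np.arctan2(q[:,1],q[:,0]).round(3))
print(pointer(w,c)); 
for n in ("w1","w2"): print(n,pointer(load(f"pics/{n}.npy"),[585.8,104]))
E
```

```text
hub [585.39533446 104.33090635  90.        ]
[20.9  9.1 17.4 23.2 22.1 18.5 17.7 25.6] [ 0.184 -2.97   0.603  0.826  0.404 -0.109 -1.088 -1.091]
0.16177962721960898
w1 0.6675153131744274
w2 0.6805218599696934
```

```bash
python3 -m crank '[[-0.0002,0,0.001,0,0,0,1],[-0.0004,0,0.002,0,0,0,1],[-0.0006,0,0.003,0,0,0,1],[-0.0007,0,0.0036,0,0,0,1],[-0.0007,0,0.0036,0,0,0,1]]' | tail -6
python3 -m crank '[[0,0,0,0,0,0,1],[0,0,0,0,0,0,1],[0,0,0,0,0,0,1]]' | tail -5
python3 - <<'E'
from ptr import *
from rig import cams,r
w=cams.grab_frame("wrist"); np.save("pics/w9.npy",w,allow_pickle=True)
s=R.from_euler('xyz',[0,-.184,.32]).as_matrix(); S=np.array([625.7,-20.1,90.1])
e=r.sense(); print("TCP in stage",(e['eef_pos']-S)@s, e['contact_force'],e['wrist_torque'])
a=pointer(w,[585.4,104.3]); print(a,(0.68-a)/.218)
p=proj(w,[[585.85,104,90]],True)[0]
x,y=(p-[40,30]).round().astype(int); x=max(x,0); print(x,y)
A=cv2.resize(w["image"][y:y+60,x:x+80,::-1],(400,300),interpolation=cv2.INTER_CUBIC)
B=cv2.resize(w["image"][140:290,155:355,::-1],(400,300),interpolation=cv2.INTER_CUBIC)
cv2.imwrite("pics/w9.png",np.hstack([A,B]))
I=w["image"].astype(int).sum(2)//3
for c in (230,236,270,280): print(c,I[155:185,c].tolist())
for y in (185,200): print(y,I[y,200:310].tolist())
E
```

```text
clock: 14.15
eef_pos: [623.0, -21.0, 111.2]
tcp_rot: [-3.142, -0.184, 0.32]
contact_force: [-0.5, 2.8, 5.5]
opening: 0.105
grasp_force: 23.8
eef_pos: [623.0, -21.0, 111.2]
tcp_rot: [3.142, -0.184, 0.32]
contact_force: [-0.8, 3.5, 4.4]
opening: 0.103
grasp_force: 23.8
TCP in stage [ 1.02109772 -0.05485983 21.27084911] [0.1255506  1.97428205 4.76149245] [ 0.48148699 -0.00285347  0.13700391]
-0.5741020979781394 5.752761917330915
32 194
230 [157, 157, 158, 153, 148, 146, 137, 133, 137, 178, 201, 208, 209, 209, 210, 207, 178, 187, 191, 159, 188, 202, 202, 203, 202, 203, 203, 204, 203, 203]
236 [158, 158, 157, 150, 148, 147, 135, 132, 144, 185, 208, 215, 217, 217, 217, 214, 201, 212, 201, 159, 188, 201, 202, 201, 202, 202, 202, 202, 203, 202]
270 [161, 160, 158, 154, 151, 151, 138, 128, 139, 185, 206, 213, 215, 214, 214, 212, 204, 213, 206, 163, 190, 202, 202, 204, 203, 204, 204, 203, 203, 204]
280 [161, 158, 154, 151, 152, 151, 141, 130, 137, 178, 201, 207, 208, 209, 210, 207, 192, 209, 210, 172, 190, 203, 204, 203, 205, 203, 203, 204, 204, 205]
185 [166, 212, 230, 233, 232, 229, 207, 212
[... 337 characters left out ...]
204, 204, 203, 204, 204, 205, 204, 203, 205, 206, 203, 193, 177, 196, 210, 212, 214, 215, 215, 214, 212, 214, 214, 215, 214, 212, 210, 200, 204, 226, 228, 229, 225, 194, 165]
200 [137, 163, 136, 112, 105, 104, 125, 194, 211, 210, 209, 211, 214, 216, 216, 216, 215, 215, 216, 213, 212, 196, 177, 198, 205, 205, 206, 204, 205, 206, 203, 203, 203, 204, 202, 203, 202, 201, 198, 163, 86, 47, 42, 45, 44, 44, 43, 44, 40, 46, 44, 43, 43, 38, 44, 45, 40, 45, 43, 46, 40, 40, 43, 45, 42, 43, 47, 44, 55, 114, 180, 201, 206, 206, 205, 204, 204, 205, 205, 204, 204, 204, 205, 205, 204, 202, 188, 196, 208, 212, 213, 213, 214, 213, 213, 213, 214, 214, 213, 212, 208, 190, 122, 103, 102, 109, 133, 170, 160, 152]
```

View pics/w9.png

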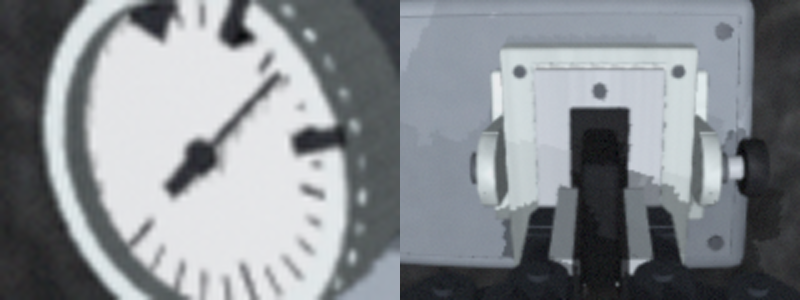

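The left half shows the pointer between the two clips, slightly short of the middle. The right half shows the slide lying square and centred on the stage. Adding 0.25 mm and averaging the forces.

```bash
python3 -m crank '[[0,0,0.00025,0,0,0,1],[0,0,0.00025,0,0,0,1],[0,0,0.00025,0,0,0,1]]' | tail -5
python3 - <<'E'
from ptr import *
from rig import cams,r
F=[];A=[];M=[]
for i in range(8):
    w=cams.grab_frame("wrist"); e=r.sense(); F.append(e['contact_force']);M.append(e['wrist_torque']); A.append(pointer(w,[585.4,104.3]))
np.save("pics/w10.npy",w,allow_pickle=True)
print(np.mean(F,0),np.std(F,0),np.mean(M,0),np.std(M,0)); print(np.mean(A),(0.68-np.mean(A))/.218)
# direct check on the same view: clip angles by eye-free dark scan at r=24..27 (rim clips, z 94)
I=w["image"].astype(float).mean(2); a=np.linspace(-1.6,.4,201); v=0
for q in (24,25,26,27):
    u=proj(w,np.c_[585.8+q*np.cos(a),104+q*np.sin(a),np.full(201,94.)],True).astype(np.float32)
    v=v+cv2.remap(I,u[:,0:1],u[:,1:2],1).ravel()/4
d=a[v<100]; print("clip angles z94",d.round(2))
E
```

```text
eef_pos: [623.0, -21.1, 110.9]
tcp_rot: [3.142, -0.184, 0.32]
contact_force: [0.0, 2.4, 5.8]
opening: 0.106
grasp_force: 23.8
[-0.46379815  3.01000251  5.00944826] [0.51786876 0.54756215 0.27686634] [0.50367805 0.00549562 0.10471974] [0.02680915 0.02588786 0.01998778]
-0.6440236657201743 6.073503053762268
clip angles z94 [-1.12 -1.11 -1.1  -1.09 -1.08 -1.07 -1.06 -1.05 -1.04 -1.03 -0.21 -0.2
 -0.19 -0.18 -0.17 -0.16 -0.15 -0.14 -0.13]
```

```bash
python3 -m crank '[[0,-0.0003,-0.0001,0,0,0,1],[0,-0.0003,-0.0001,0,0,0,1],[0,-0.0003,-0.0001,0,0,0,1]]' | tail -5
python3 - <<'E'
from ptr import *
from rig import cams,r
F=[];A=[];M=[]
for i in range(8):
    w=cams.grab_frame("wrist"); e=r.sense(); F.append(e['contact_force']);M.append(e['wrist_torque']); A.append(pointer(w,[585.4,104.3]))
print(np.mean(F,0),np.mean(M,0)); print(np.mean(A),np.std(A),(0.68-np.mean(A))/.218)
I=w["image"].astype(int).sum(2)//3
for y in (185,195): print(y,I[y,203:228].tolist(),I[y,280:305].tolist())
s=R.from_euler('xyz',[0,-.184,.32]).as_matrix(); print((e['eef_pos']-[625.7,-20.1,90.1])@s,e['clock'])
E
```

```text
eef_pos: [623.0, -20.9, 111.0]
tcp_rot: [3.141, -0.184, 0.32]
contact_force: [-0.2, 3.0, 5.4]
opening: 0.103
grasp_force: 23.8
[0.43922182 2.19685251 4.74741447] [ 0.33837219 -0.15223766  0.07936494]
-0.5987692778007931 0.0010069291590594444 5.865914118352262
185 [232, 232, 228, 203, 208, 210, 209, 212, 213, 216, 218, 217, 216, 214, 215, 215, 213, 208, 196, 188, 201, 205, 206, 205, 206] [205, 203, 204, 204, 205, 205, 201, 188, 201, 211, 212, 214, 215, 216, 214, 214, 212, 214, 215, 213, 212, 209, 199, 197, 225]
195 [231, 232, 232, 226, 208, 212, 208, 210, 211, 214, 216, 216, 217, 216, 216, 215, 214, 213, 208, 200, 205, 207, 206, 206, 205] [204, 203, 204, 205, 205, 204, 194, 189, 201, 210, 212, 213, 214, 214, 214, 213, 214, 215, 215, 213, 212, 209, 198, 225, 230]
[ 0.9839917   0.15301224 21.09688226] 15.9
```

```bash
python3 -m crank '[[0,0,0.00012,0,0,0,1],[0,0,0.00012,0,0,0,1],[0,0,0.00012,0,0,0,1],[0,0,0.00012,0,0,0,1]]' | tail -5
python3 - <<'E'
from ptr import *
from rig import cams,r,sign_off
A=[pointer(cams.grab_frame("wrist"),[585.4,104.3]) for i in range(4)]; print(A)
if abs(np.mean(A)+.626)<.03: print(sign_off())
E
```

```text
eef_pos: [622.9, -20.8, 110.9]
tcp_rot: [3.142, -0.184, 0.32]
contact_force: [0.9, 1.8, 4.0]
opening: 0.101
grasp_force: 23.8
[np.float64(-0.6185063553784165), np.float64(-0.6188582752125519), np.float64(-0.6189868917196923), np.float64(-0.6193365206206121)]
the job is handed in; nothing more can be done
None
```

The job is handed in at about 16 s: the dial is zeroed to within about 0.02 rad and the slide is held centred on the sloped stage with the pointer midway between the limit markers, flush by slope angle (not checked separately); however, I viewed 11 pictures, one over the limit of 10, and a wrong-sign move briefly took the empty gripper past the gauge at z 189 mm without contact.

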